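# Wedge a leaning desk drawer unit level and shut its drawer

### The job

The small white drawer unit on the desk leans on its front left corner, where the foot has lost its rubber, so its drawer keeps rolling open. Take whichever of the two loose rubber wedges is thick enough and push it, thin end first, under the unit's low left side close behind that corner until it jams and the unit stands level and firm, without shoving the unit out of its place or disturbing the other things on the desk. Then slide the drawer fully shut and leave it all standing.

Things in the scene. Friction and masses are not known exactly. Their poses are not given: they have to be found in the camera images.
- unit: Loose white drawer unit, 170 mm deep (x), 200 wide (y), 122 high, about 1.7 kg in all: a drawer above, an open pigeon-hole with papers below. Origin on the desk under its centre when level; +x to its back, -x to its front, where the drawer comes out, +y to its left side as the robot sees it, z vertical when level. Its flat floor panel is then 14 mm over the desk, on rubber feet that grip well
- short_foot (a point): End of the front left foot, a bare screw stub of 6 mm radius at (-65, 80) mm of the unit, 9 mm shorter than the other feet (10 mm radius, at (65, 80), (65, -80), (-65, -80)); so the unit leans on it by about 0.09 rad. Pushing the thick wedge in takes about 6 to 12 N; once the unit is level the wedge jams and further pushing only slides the whole unit along
- low_edge (a point): Point on the lower edge of the unit's left side, 65 mm behind its front face, at (-20, 100, 14) mm in the unit's frame: a good place for the wedge, which goes in along the unit's -y, clear behind the stub. There the edge hangs about 7 mm over the desk while the unit leans, 14 mm when it is level
- wedge_thick: Loose grey rubber wedge, 140 mm long (x) x 42 mm wide (y), 0.09 kg; flat sole, its top slopes evenly from 31 mm high at the thick end (x = -70 mm) to 3 mm at the thin end (x = +70 mm). Origin in the middle of the sole; the thin end points to +x. Put in square to the edge, it brings the unit level when its thin end is about 57 mm under the edge
- wedge_thin: The other grey rubber wedge, the same length and width, but only 10 mm high at its thick end (x = -70 mm) and 3 mm at the thin end (x = +70 mm): too thin to level the unit. Origin in the middle of the sole
- drawer (a joint): How far the drawer is open, m: 0 shut (front flush with the unit's front), 0.06 fully open. It runs very freely (0.1 N friction, 0.4 kg): while the unit leans it rolls open again by itself, when level it stays where it is put
- drawer_pull (a point): Middle of the outermost face of the drawer's pull, an aluminium strip 80 mm wide (y) and 14 mm high, 12 mm off the drawer front, 92 mm over the desk when level. The drawer front is 184 mm wide, 66 to 114 mm over the desk. Pushing the pull along the unit's +x shuts the drawer; shut, this point is 97 mm in front of the unit's centre
- tape: Bystander: roll of brown parcel tape, 96 mm across, 48 mm high
- mouse: Bystander: white computer mouse, 104 x 62 x 35 mm
- phone: Bystander: black smartphone lying flat, 152 x 75 x 9 mm

How it is judged:
On the way, in this order (a step that is already met when the one before it is completed fails the run):
1. the thick wedge is jammed under the unit and the unit stands level (angle between unit's own z axis and vertical below 0.012 rad and contact force between wedge_thick and unit above 1.5 N), for 0.3 s.
2. the drawer is shut (value of joint drawer below 0.004 m), for 0.2 s.
At the end, for the whole second after the job is handed in: The unit stands level within 0.012 rad, the thick wedge is jammed under it (pressed with more than 1.5 N), the drawer is shut to within 4 mm, and unit and wedge are at rest (all of step 1 and value of joint drawer below 0.004 m and linear speed of each of unit, wedge_thick below 0.01 m/s); the robot touches nothing.
It fails at once if the unit is shoved more than 30 mm out of its place (distance of unit from where it was at the start of the episode above 0.03 m).
It fails at once if a bystander (tape, mouse, phone) is moved more than 20 mm (distance of any of tape, mouse, phone from where it was at the start of the episode above 0.02 m).
It also fails if it takes over 66 s, if anything falls off the work surface, if the arm or the gripper's body presses on something with over 40 N, if the wrist force passes 120 N, or if a joint passes its speed limit or range.

### The arm

A 6-joint arm with a two-finger parallel gripper is mounted at the origin on a cart in front of the work surface, level with it; the furniture and walls round the work are solid. World frame = base frame: x ahead of the robot, y to its left, z up, the work surface at z = 0. Lengths are in m, angles in rad, forces in N, time in s.
With the tool pointing down it reaches from about 0.375 to 0.975 m from the base axis. Payload 3.8 kg.
Tool frame: the origin (TCP) lies midway between the tips of the shut fingers; the grasp point (between the pads) lies 19 mm behind it; z points along the fingers, y is the line along which they close (so a half turn about z gives the same grasp; the last joint's range is limited). The gripper opens to 85 mm and grips with 20 to 120 N. Pads are 22 mm wide; open, the fingers measure 114 mm over their backs; the gripper's body (76 mm by 85 mm) begins 54 mm behind the grasp point. The pads swing forward as they close: fully open they stand 13 mm farther back than shut.
Start: joints at [-0.037, 0.264, 1.604, -0, 1.274, -0.037], TCP at [0.675, -0, 0.231] pointing down, gripper open.
Joint ranges: [-2.63, 2.63], [-0.94, 2.18], [0.31, 2.57], [-1.31, 4.45], [0, 2.66], [-2.55, 2.55]. Speed limits (rad/s): [2.57, 2.57, 3.14, 3.14, 3.14, 3.14].

### API

Orientations are given as a rotation vector (axis times angle).
In Python, from workcell import status, read_camera, workorder, masks_of gives the robot as it stands.
- The arm moves only by the tool drive_tool, never from a script. Its argument "rows" is a list of rows, each a list of 7 numbers: the turn, a rotation vector about the tool's x, y, z in degrees, then the shift along the tool's x, y, z in m, then the opening, from 0 (shut) to 1 (fully open). In form: [[ax, ay, az, tx, ty, tz, claw], ...]. A call has 1 to 8 rows; each row shifts and turns the commanded pose from where the row before left it, along the tool's axes as they then stand; what a row does not reach is not made up. A row lasts 1/12 s, in which the tool goes at most 41.7 mm and 7.16 degrees, less where a joint would pass 70% of its speed; a pose out of reach is approached as far as the arm can. A call is refused whole if a number of a shift passes 0.0417 or a number of a turn 7.16, either way. A call with a gripper value outside its range is refused whole. The fingers move at their own pace and stop on an object; "force" is the grip in N (left out, the last holds). Time passes only in rows, so rows that do not move let the fingers close. It gives the time, the measured TCP pose, the force, the opening and the grip force at its end, in the units of the state.
- status.read_state(): the state, without advancing time (a new reading comes with each control period).
- read_camera(name): name is "scene" or "side" or "wrist"; returns a dict with "color" (480x640x3 uint8, red, green, blue), "intrinsics" (3x3 intrinsics, pixels), "D" ([k1, k2, p1, p2, k3] as OpenCV has them; the pictures are not rectified), "world_from_camera" (4x4, takes a point from camera to world coordinates); the wrist camera has in their place "mount" (4x4, takes a point from camera to tool coordinates, whose origin is the TCP and whose axes are the flange's). Camera axes: x right, y up, looking along -z (the intrinsics and any distortion apply to the point x, -y, -z); pixel columns grow to the right and rows downward; lengths in m; the calibration is good to about 2 mm. A picture is of the moment at which its call begins: read the wrist's pose just before it. There is no depth.
- workorder.finish_job(): hands the job in; it is judged then, once.
Trained networks look in a picture, given as the dict that the camera call returned (one of the last four; its "shot" number tells which), for a name from the list of things; names that differ only in an ending like _2 or _b are one class to them, and where a whole thing is asked for, a point or a joint stands for the part that bears it (a point fixed in the world has none). Each returns a list of dicts, best first, with "score" (0 to 1); they miss things now and then, are a little off and sometimes report something else, mostly with a low value. They report only what shows in the picture. A call takes as long as a camera call.
- masks_of(picture, name): "mask" (480x640 bool, what is visible of it) and "bbox" ([left, top, right, bottom] in pixels, round what is visible of it).
The state is a dict: "time": time; "q": joint angles; "joint_vel": joint speeds; "joint_torque": joint torques, N m; "tool_pos": TCP position; "tcp_rot": TCP orientation; "wrist_force": force on the tool from outside, world axes, zero at the start; "torque": the same for the moment, N m; "width": opening from 0.0 (shut) to 1.0 (fully open); "grip_force": force on a finger pad.
Only numpy, scipy, OpenCV 4.12 (cv2) and the standard library are available. Lean on these libraries where they do the work, as an engineer would, in place of code of your own. Each camera call takes 0.05 s, during which the arm holds its last target. There are 200 camera calls.

## Working session

There is one attempt and no reset: what is moved stays moved. The work goes in short steps, Python scripts to look and compute and a tool call to move; the robot and the scene stay as the last step left them, time stands still between calls to the robot, and variables do not carry over. Pictures are saved under pics/ and viewed, at most 10 in all, crops included, and the job is handed in when it is done.

Besides the shell and the picture viewer there is one more tool, called after "Emit:" by a JSON object that holds its "method" and its "body", one argument or row to a line. drive_tool: Moves the arm, as the interface text tells. Its arguments: {"type":"object","properties":{"rows":{"type":"array"},"force":{"type":"number"}},"required":["rows"]}

```bash
mkdir -p pics
cat > look.py <<'E'
import cv2,numpy as np,sys
from workcell import status,read_camera,masks_of
names=["unit","wedge_thick","wedge_thin","drawer","tape","mouse","phone"]
def ray(p,uv):
    uv=np.array(uv,float).reshape(-1,1,2)
    n=cv2.undistortPoints(uv,np.array(p["intrinsics"]),np.array(p["D"])).reshape(-1,2)
    T=np.array(p["world_from_camera"])
    d=np.c_[n[:,0],-n[:,1],-np.ones(len(n))]@T[:3,:3].T
    return T[:3,3],d
def onz(p,uv,z):
    o,d=ray(p,uv); return o+d*((z-o[2])/d[:,2])[:,None]
def proj(p,P):
    T=np.linalg.inv(np.array(p["world_from_camera"]));c=np.array(P)@T[:3,:3].T+T[:3,3]
    c=c*[1,-1,-1]
    return cv2.projectPoints(c,np.zeros(3),np.zeros(3),np.array(p["intrinsics"]),np.array(p["D"]))[0].reshape(-1,2)
def wristpic():
    s=status.read_state();p=read_camera("wrist")
    from scipy.spatial.transform import Rotation as R
    W=np.eye(4);W[:3,:3]=R.from_rotvec(s["tcp_rot"]).as_matrix();W[:3,3]=s["tool_pos"]
    p["world_from_camera"]=W@np.array(p["mount"]);return p
E
python3 - <<'E'
from look import *
for c in ["scene","side"]:
    p=read_camera(c);cv2.imwrite(f"pics/{c}0.png",p["color"][:,:,::-1])
    print(c,np.round(np.array(p["world_from_camera"]),3).tolist())
    for n in names:
        for m in masks_of(p,n)[:2]:
            ys,xs=np.nonzero(m["mask"]);
            box=cv2.boxPoints(cv2.minAreaRect(np.c_[xs,ys].astype(np.float32)))
            print(n,round(m["score"],2),m["bbox"],onz(p,box,0.0)[:,:2].round(3).tolist())
print(status.read_state())
E
```

```text
scene [[-0.481, 0.534, -0.695, -0.129], [-0.876, -0.304, 0.373, 0.615], [-0.012, 0.789, 0.614, 0.693], [0.0, 0.0, 0.0, 1.0]]
unit 0.65 [209.7, 317.3, 302.3, 356.8] [[0.567, 0.446], [0.54, 0.303], [0.47, 0.326], [0.498, 0.46]]
unit 0.59 [336.7, 169.9, 514.9, 305.4] [[0.763, 0.128], [0.859, -0.335], [0.454, -0.131], [0.431, 0.208]]
wedge_thick 0.73 [211.6, 316.2, 304.4, 359.9] [[0.569, 0.445], [0.523, 0.302], [0.455, 0.33], [0.5, 0.463]]
wedge_thin 0.92 [342.5, 326.4, 434.7, 362.8] [[0.412, 0.287], [0.453, 0.256], [0.359, 0.145], [0.323, 0.179]]
drawer 0.82 [399.6, 224.1, 514.9, 302.5] [[0.552, 0.091], [0.583, -0.194], [0.453, -0.128], [0.438, 0.126]]
tape 0.92 [333.4, 171.2, 374.7, 211.2] [[0.862, 0.078], [0.906, -0.061], [0.786, -0.026], [0.752, 0.103]]
mouse 0.72 [272.1, 219.9, 311.1, 252.7] [[0.753, 0.256], [0.798, 0.189], [0.684, 0.184], [0.648, 0.247]]
phone 0.86 [216.2, 375.1, 329.3, 424.1] [[0.455, 0.473], [0.38, 0.332], [0.311, 0.37], [0.382, 0.5]]
side [[-1.0, 0.012, 0.008, 0.575], [-0.003, -0.733, 0.68, 0.991], [0.014, 0.68, 0.733, 0.916], [0.0, 0.0, 0.0, 1.0]]
unit 0.59 [29
[... 824 characters left out ...]
.382, 0.501]]
{'time': 0.8, 'q': array([-3.69222451e-02,  2.63850140e-01,  1.60399451e+00,  1.36188459e-05,
        1.27368035e+00, -3.68955113e-02]), 'joint_vel': array([ 0.00084665, -0.00036533,  0.00041084, -0.00026775,  0.00109547,
        0.00091525]), 'joint_torque': array([-6.44807847e-05, -5.14978874e+01, -3.67699277e+01, -1.64638532e-04,
        3.90366295e-04,  2.37189766e-06]), 'tool_pos': array([ 6.75005656e-01, -1.25427604e-05,  2.31316321e-01]), 'tcp_rot': array([2.22144681e+00, 2.22137856e+00, 8.73014564e-05]), 'wrist_force': array([-0.96333453, -0.0134658 , -0.23161526]), 'torque': array([ 0.01141968, -0.03389959, -0.01956564]), 'grip_force': 0.0, 'width': 0.9976848623244482}
```

View pics/scene0.png

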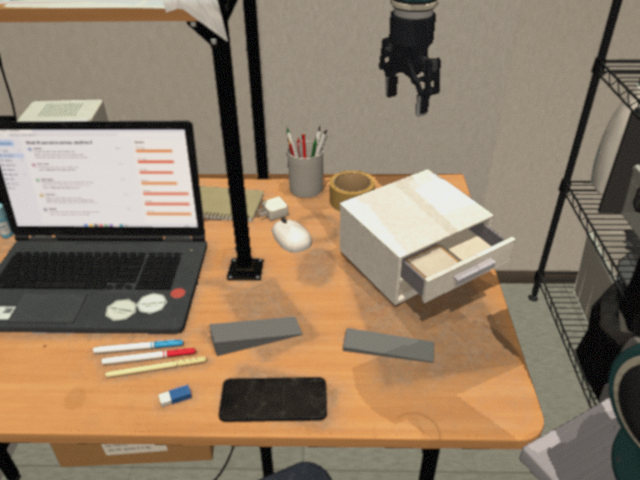

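View pics/side0.png

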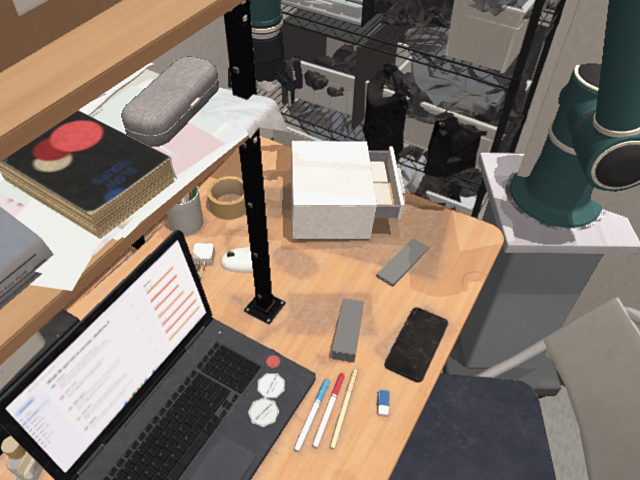

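The scene view shows the unit at about (420,235) with its drawer open toward the robot. The thick wedge is at (255,334), thin end toward the unit, the thin wedge at (388,345) and the phone at (273,400). A shelf post stands at (245,268). The side view agrees. Next I fit the poses to the masks.

```bash
cat > fit.py <<'E'
from look import *
from itertools import product
from scipy.optimize import minimize
from scipy.spatial.transform import Rotation as R
def box(x0,x1,y0,y1,z0,z1): return np.array(list(product((x0,x1),(y0,y1),(z0,z1))))/1000
def wedge(h): return np.array([[x,y,z] for y in(-21,21) for x,z in((-70,0),(70,0),(-70,h),(70,3))])/1000
TILT=R.from_rotvec(-0.0875*np.array([130,160,0])/206.2)
def unit(d,tilt=True):
    parts=[box(-85,85,-100,100,14,122),box(-85-1000*d,-80,-92,92,66,114),box(-97-1000*d,-85-1000*d,-40,40,85,99)]
    return [TILT.apply(q) if tilt else q for q in parts]
def place(parts,x,y,a): return [R.from_euler("z",a).apply(q)+[x,y,0] for q in parts]
def sil(p,parts):
    im=np.zeros((480*4,640*4),np.uint8)
    for q in parts:
        uv=proj(p,q); h=cv2.convexHull(np.round((uv+.5)*4*16).astype(np.int32)); cv2.fillConvexPoly(im,h,255,shift=4)
    return cv2.resize(im,(640,480),interpolation=cv2.INTER_AREA)/255.
def fit(views,model,x0,step):
    def cost(v):
        c=0
        for p,m in views:
            s=sil(p,model(v)); c+=1-np.minimum(s,m).sum()/np.maximum(s,m).sum()
        return c/len(views)
    sim=np.array([x0]+[np.array(x0)+np.eye(len(x0))[i]*step[i] for i in range(len(x0))])
    r=minimize(cost,x0,method="Nelder-Mead",options=dict(initial_simplex=sim,xatol=1e-4,fatol=1e-5,maxiter=300))
    return r.x,r.fun
E
python3 - <<'E'
from fit import *
pics=[read_camera("scene"),read_camera("side")]
def get(p,n,near):
    for m in masks_of(p,n):
        b=m["bbox"]
        if abs((b[0]+b[2])/2-near[0])<30 and abs((b[1]+b[3])/2-near[1])<30: return m["mask"].astype(float)
def do(n,nears,model,x0,step):
    ms=[get(p,n,c) for p,c in zip(pics,nears)]
    for vs in ([0,1],[0],[1]):
        v=[(pics[i],ms[i]) for i in vs if ms[i] is not None]
        if v: print(n,vs,*[np.round(q,4) for q in fit(v,model,x0,step)])
do("unit",[(425,237),(350,189)],lambda v:place(unit(v[3]),*v[:3]),[.54,-.03,0,.05],[.03,.03,.2,.01])
do("wedge_thick",[(258,338),(347,332)],lambda v:place([wedge(31)],*v),[.51,.38,-1.8],[.02,.02,.2])
do("wedge_thin",[(388,344),(402,263)],lambda v:place([wedge(10)],*v),[.39,.21,-2.2],[.02,.02,.2])
E
```

```text
unit [0, 1] [0.5438 0.062  0.0568 0.0562] 0.0398
unit [0] [0.5406 0.0636 0.0439 0.0523] 0.032
unit [1] [0.5439 0.0585 0.0619 0.0573] 0.0394
wedge_thick [0, 1] [ 0.5072  0.3873 -1.748 ] 0.0447
wedge_thick [0] [ 0.5062  0.3877 -1.7405] 0.0354
wedge_thick [1] [ 0.5076  0.3865 -1.7482] 0.0332
wedge_thin [0, 1] [ 0.3847  0.2164 -2.2639] 0.0764
wedge_thin [0] [ 0.3835  0.2176 -2.2528] 0.0639
wedge_thin [1] [ 0.3855  0.2159 -2.2586] 0.0489
```

Emit:
{"method": "drive_tool", "body": {
  "rows": [
    [0,0,0,0.0272,-0.0099,0,1],
    [0,0,0,0.0272,-0.0099,0,1],
    [0,0,0,0.0272,-0.0099,0,1],
    [0,0,0,0.0272,-0.0099,0,1],
    [0,0,0,0.0272,-0.0099,0,1],
    [0,0,0,0.0272,-0.0099,0,1],
    [0,0,0,0.0272,-0.0099,0,1],
    [0,0,0,0.0272,-0.0099,0,1]
  ]
}}

```text
time: 1.87
tool_pos: [0.5952, 0.2188, 0.2314]
tcp_rot: [2.221, 2.221, 0.0]
wrist_force: [0.6, -0.1, -0.6]
width: 1.001
grip_force: 0.0
```

Emit:
{"method": "drive_tool", "body": {
  "rows": [
    [0,0,0,0.0272,-0.0099,0,1],
    [0,0,0,0.0272,-0.0099,0,1],
    [0,0,0,0.0272,-0.0099,0,1],
    [0,0,0,0.0272,-0.0099,0,1],
    [0,0,0,0.0272,-0.0099,0,1],
    [0,0,0,0.0272,-0.0099,0,1],
    [0,0,0,0.0272,-0.0099,0,1],
    [0,0,0,0.0272,-0.0099,0,1]
  ]
}}

```text
time: 2.53
tool_pos: [0.5159, 0.4365, 0.2314]
tcp_rot: [2.221, 2.221, 0.0]
wrist_force: [-0.6, 0.3, -0.4]
width: 1.0
grip_force: 0.0
```

Emit:
{"method": "drive_tool", "body": {
  "rows": [
    [0,0,2.6,0,0,0.02,1],
    [0,0,2.6,0,0,0.02,1],
    [0,0,2.5,0,0,0.02,1],
    [0,0,2.5,0,0,0.02,1],
    [0,0,0,0,0,0,1],
    [0,0,0,0,0,0,1]
  ]
}}

```text
time: 3.03
tool_pos: [0.5156, 0.4344, 0.1497]
tcp_rot: [-2.409, -2.017, 0.006]
wrist_force: [0.4, -0.7, -0.3]
width: 1.0
grip_force: 0.0
```

Run:
```python
from fit import *
p=wristpic();cv2.imwrite("pics/w1.png",p["color"][:,:,::-1])
s=status.read_state();print(s["time"],s["tool_pos"],s["tcp_rot"],np.array(p["mount"]).round(3).tolist())
for m in masks_of(p,"wedge_thick")[:2]:
    print(m["score"],m["bbox"])
    try: print(fit([(p,m["mask"].astype(float))],lambda v:place([wedge(31)],*v),[.507,.387,-1.748],[.01,.01,.1]))
    except Exception as e: print(e)
```

```text
3.0833 [0.51667226 0.43521801 0.15155453] [-2.40895493e+00 -2.01653187e+00  4.55222344e-04] [[-0.001, 0.951, 0.309, 0.08], [1.0, 0.001, -0.001, -0.0], [-0.001, 0.309, -0.951, -0.143], [0.0, 0.0, 0.0, 1.0]]
```

View pics/w1.png

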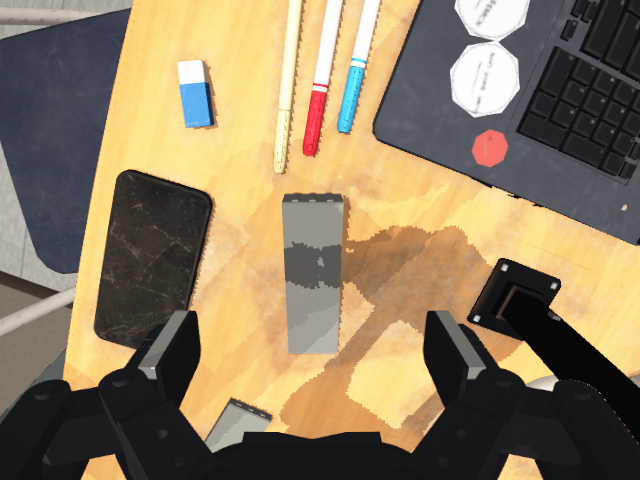

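Wrist view: the wedge has its thick end at the top, (283–343,195), and its thin end at (289–338,354), well aligned with the tool and about 7 px left of centre. The phone is clear of the fingers.

Run:
```python
from fit import *
from scipy.optimize import least_squares
p=wristpic(); s=status.read_state()
uv=np.array([[283,195],[343.5,195],[289,354],[338.5,354]])
L=np.array([[-70,-21,31],[-70,21,31],[70,-21,3],[70,21,3]])/1000
L=L if True else L
for sg in(1,-1):
    f=lambda v:(proj(p,place([L*[1,sg,1]],*v)[0])-uv).ravel()
    r=least_squares(f,[.507,.387,-1.748]);print(sg,r.x.round(4),r.fun.round(1))
    if r.cost<100:
        Rt=R.from_rotvec(s["tcp_rot"]);g=place([np.array([[-.05,0,0]])],*r.x)[0][0]
        print("grasp",g,"in tool",Rt.inv().apply(g-s["tool_pos"]),"tooly",Rt.as_matrix()[:,1],"width dir",r.x[2]+np.pi/2)
```

```text
1 [ 0.5109  0.3892 -1.7436] [-0.4  3.   0.5  2.6  0.5 -3.9 -0.6 -4.2]
grasp [0.51949389 0.43846036 0.        ] in tool [0.00247169 0.00100558 0.15337632] tooly [ 0.98430751 -0.17644959  0.00206828] width dir -0.17283062257204262
-1 [ 0.5107  0.3881 -1.7429] [ 60.9   4.1 -60.9   4.5  49.   -3.2 -48.9  -2.9]
```

Emit:
{"method": "drive_tool", "body": {
  "rows": [
    [0,0,0,0.0025,0.001,0.03,1],
    [0,0,0,0,0,0.03,1],
    [0,0,0,0,0,0.03,1],
    [0,0,0,0,0,0.03,1],
    [0,0,0,0,0,0.02,1],
    [0,0,0,0,0,0.011,1],
    [0,0,0,0,0,0,1]
  ]
}}

```text
time: 3.77
tool_pos: [0.517, 0.4366, -0.0016]
tcp_rot: [-2.41, -2.015, 0.005]
wrist_force: [-0.2, 0.4, 0.2]
width: 1.001
grip_force: 0.0
```

Emit:
{"method": "drive_tool", "body": {
  "rows": [
    [0,0,0,0,0,0,0.4],
    [0,0,0,0,0,0,0.3],
    [0,0,0,0,0,0,0.2],
    [0,0,0,0,0,0,0.2],
    [0,0,0,0,0,0,0.2],
    [0,0,0,0,0,0,0.2]
  ],
  "force": 60
}}

```text
time: 4.27
tool_pos: [0.5197, 0.4389, 0.0031]
tcp_rot: [2.41, 2.015, 0.007]
wrist_force: [0.1, -0.2, 6.3]
width: 0.481
grip_force: 61.3
```

Emit:
{"method": "drive_tool", "body": {
  "rows": [
    [0,0,0,0,0,-0.008,0.2],
    [0,0,-6.7,0,0,0,0.2],
    [0,0,-6.7,0,0,0,0.2],
    [0,0,0,-0.0266,-0.0035,0,0.2],
    [0,0,0,-0.0266,-0.0035,0,0.2],
    [0,0,0,-0.0266,-0.0035,0,0.2],
    [0,0,0,-0.0266,-0.0035,0,0.2],
    [0,0,0,-0.0266,-0.0035,0,0.2]
  ]
}}

```text
time: 4.93
tool_pos: [0.5075, 0.3025, 0.0087]
tcp_rot: [2.158, 2.283, -0.0]
wrist_force: [-0.4, -0.9, -0.4]
width: 0.479
grip_force: 60.6
```

Emit:
{"method": "drive_tool", "body": {
  "rows": [
    [0,0,0,0,0,0,0.2],
    [0,0,0,0,0,0,0.2]
  ]
}}

```text
time: 5.1
tool_pos: [0.5076, 0.3023, 0.0085]
tcp_rot: [-2.161, -2.28, 0.001]
wrist_force: [0.4, 0.4, -0.6]
width: 0.479
grip_force: 60.6
```

Run:
```python
from fit import *
s=status.read_state();print(s["time"],s["tool_pos"],R.from_rotvec(s["tcp_rot"]).as_matrix().round(4)[:,:2].tolist(),s["wrist_force"])
for c,(a,b) in {"side":((290,130),(410,310)),"scene":((230,160),(530,400))}.items():
    p=read_camera(c)
    im=p["color"][a[1]:b[1],a[0]:b[0],::-1]
    k=min(800//im.shape[1],600//im.shape[0]); cv2.imwrite(f"pics/{c}2.png",cv2.resize(im,None,fx=k,fy=k,interpolation=cv2.INTER_CUBIC)); print(c,k)
p=wristpic();cv2.imwrite("pics/w2.png",p["color"][:,:,::-1])
```

```text
5.1 [0.50759986 0.30229301 0.00851378] [[-0.0536, 0.9986], [0.9986, 0.0536], [-0.0002, -0.0006]] [ 0.40727993  0.44000835 -0.61478811]
side 3
scene 2
```

View pics/side2.png

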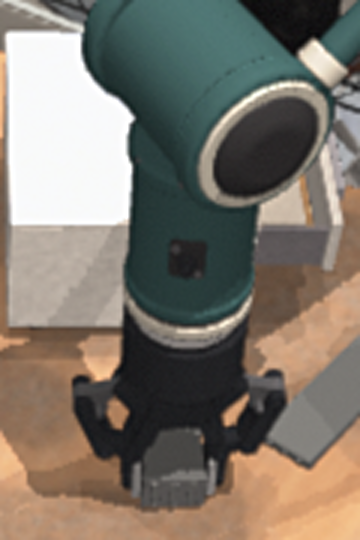

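View pics/w2.png

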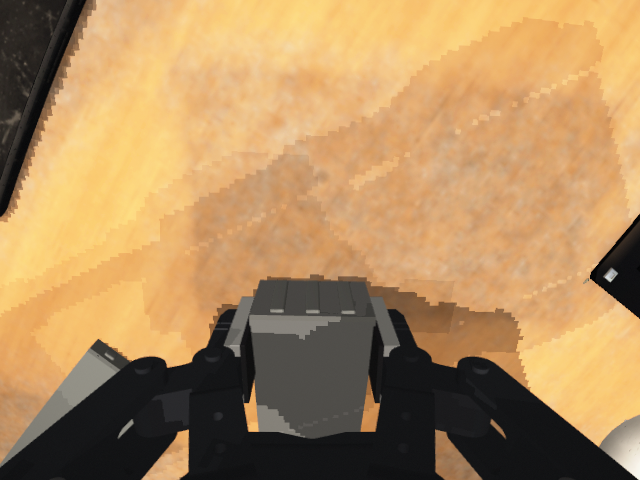

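Emit:
{"method": "drive_tool", "body": {
  "rows": [
    [0,0,0,0,0.002,0.003,0.2],
    [0,0,0,0,0,0.002,0.2],
    [0,0,0,-0.01,0,0,0.2],
    [0,0,0,-0.01,0,0,0.2],
    [0,0,0,-0.01,0,0,0.2],
    [0,0,0,-0.008,0,0,0.2],
    [0,0,0,0,0,0,0.2]
  ]
}}

```text
time: 5.83
tool_pos: [0.512, 0.2638, 0.0032]
tcp_rot: [2.16, 2.281, -0.002]
wrist_force: [0.2, -0.5, -0.9]
width: 0.483
grip_force: 60.7
```

Emit:
{"method": "drive_tool", "body": {
  "rows": [
    [0,0,0,-0.004,0,0,0.2],
    [0,0,0,-0.004,0,0,0.2],
    [0,0,0,-0.004,0,0,0.2],
    [0,0,0,0,0,0,0.2]
  ]
}}

```text
time: 6.17
tool_pos: [0.5126, 0.2531, 0.0031]
tcp_rot: [-2.159, -2.282, 0.001]
wrist_force: [-0.1, -0.2, -1.5]
width: 0.475
grip_force: 60.5
```

Emit:
{"method": "drive_tool", "body": {
  "rows": [
    [0,0,0,-0.003,0,0,0.2],
    [0,0,0,-0.003,0,0,0.2],
    [0,0,0,-0.003,0,0,0.2],
    [0,0,0,0,0,0,0.2]
  ]
}}

```text
time: 6.5
tool_pos: [0.5138, 0.2461, 0.0035]
tcp_rot: [-2.159, -2.282, -0.004]
wrist_force: [1.1, 4.4, -3.4]
width: 0.478
grip_force: 60.6
```

Emit:
{"method": "drive_tool", "body": {
  "rows": [
    [0,0,0,-0.003,0,0,0.2],
    [0,0,0,-0.003,0,0,0.2],
    [0,0,0,0,0,0,0.2]
  ]
}}

```text
time: 6.75
tool_pos: [0.5141, 0.24, 0.0034]
tcp_rot: [-2.158, -2.282, -0.004]
wrist_force: [0.8, 4.5, -3.9]
width: 0.478
grip_force: 60.6
```

Emit:
{"method": "drive_tool", "body": {
  "rows": [
    [0,0,0,-0.003,0,0,0.2],
    [0,0,0,-0.003,0,0,0.2],
    [0,0,0,0,0,0,0.2]
  ]
}}

```text
time: 7.0
tool_pos: [0.5143, 0.2341, 0.0033]
tcp_rot: [-2.158, -2.282, -0.004]
wrist_force: [0.5, 5.4, -3.6]
width: 0.482
grip_force: 60.6
```

Emit:
{"method": "drive_tool", "body": {
  "rows": [
    [0,0,0,-0.003,0,0,0.2],
    [0,0,0,-0.003,0,0,0.2],
    [0,0,0,0,0,0,0.2]
  ]
}}

```text
time: 7.25
tool_pos: [0.5144, 0.2284, 0.0032]
tcp_rot: [-2.158, -2.282, -0.003]
wrist_force: [0.4, 6.3, -4.4]
width: 0.475
grip_force: 60.8
```

```bash
cat > chk.py <<'E'
from fit import *
def tp(a): return R.from_rotvec(-a*np.array([130,160,0])/206.2)
base=unit(0.055,False)
def mdl(v):
    T=tp(v[4]); q=[T.apply(b) for b in unit(v[3],False)]
    return place(q,*v[:3])
p=read_camera("scene")
for m in masks_of(p,"unit"):
    b=m["bbox"]
    if abs((b[0]+b[2])/2-425)<30:
        for t in (0,.03,.06,.0875):
            r=fit([(p,m["mask"].astype(float))],lambda v:mdl([*v,t]),[.5415,.063,.05,.04],[.01,.01,.05,.01]);print(t,r[0].round(4),round(r[1],4))
cv2.imwrite("pics/"+sys.argv[1]+".png",cv2.resize(p["color"][150:330,300:540,::-1],None,fx=3,fy=3,interpolation=cv2.INTER_CUBIC))
E
python3 chk.py s3
```

```text
0 [0.5378 0.061  0.0188 0.0538] 0.124
0.03 [0.5391 0.0593 0.0312 0.0517] 0.1231
0.06 [0.54   0.0565 0.0162 0.0485] 0.1247
0.0875 [0.5402 0.0533 0.0007 0.0452] 0.1265
```

View pics/s3.png

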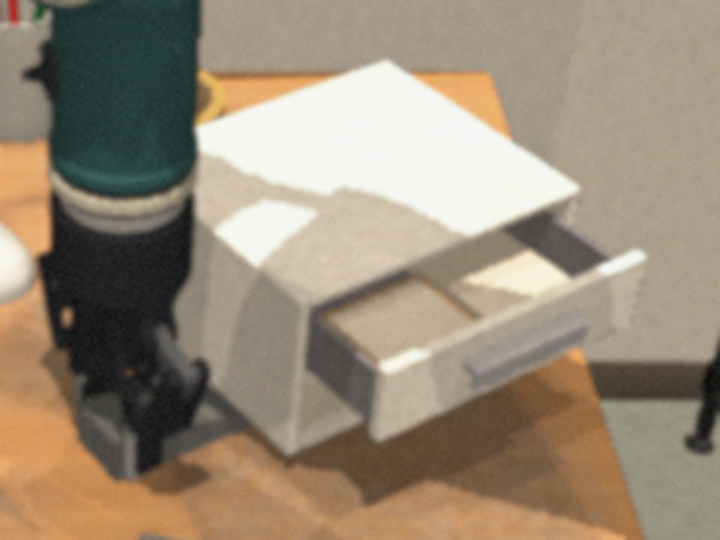

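The view shows the wedge well under the left side, drawer still open. The arm hides part of the unit, so the mask fit cannot give the tilt here. I keep pushing in small steps and watch the force.

Emit:
{"method": "drive_tool", "body": {
  "rows": [
    [0,0,0,-0.002,0,0,0.2],
    [0,0,0,0,0,0,0.2]
  ]
}}

```text
time: 7.52
tool_pos: [0.5143, 0.2266, 0.0032]
tcp_rot: [-2.158, -2.281, -0.003]
wrist_force: [0.0, 7.7, -4.0]
width: 0.48
grip_force: 60.8
```

Emit:
{"method": "drive_tool", "body": {
  "rows": [
    [0,0,0,-0.002,0,0,0.2],
    [0,0,0,0,0,0,0.2]
  ]
}}

```text
time: 7.68
tool_pos: [0.5143, 0.2246, 0.0032]
tcp_rot: [-2.158, -2.281, -0.003]
wrist_force: [0.1, 7.5, -3.5]
width: 0.476
grip_force: 60.9
```

Emit:
{"method": "drive_tool", "body": {
  "rows": [
    [0,0,0,-0.002,0,0,0.2],
    [0,0,0,0,0,0,0.2]
  ]
}}

```text
time: 7.85
tool_pos: [0.5144, 0.2225, 0.0032]
tcp_rot: [-2.158, -2.281, -0.003]
wrist_force: [-0.3, 7.3, -3.3]
width: 0.478
grip_force: 60.9
```

```bash
cat > track.py <<'E'
from fit import *
from scipy.optimize import least_squares
p=read_camera("scene"); a=cv2.cvtColor(cv2.imread("pics/scene0.png"),cv2.COLOR_BGR2GRAY); b=cv2.cvtColor(p["color"],cv2.COLOR_RGB2GRAY)
L=np.array([[85,-100,122],[-85,-100,122],[-85,100,122],[-85,100,14]])/1000
def cor(x,y,yaw,t): return place([R.from_rotvec(-t*np.array([130,160,0])/206.2).apply(L)],x,y,yaw)[0]
c0=np.array([[429,172],[493,213],[402,251],[396.5,302]],np.float32)
cm=proj(p,cor(.5435,.061,.055,.0875))
print("model0",cm.round(1).tolist())
w=lambda im:cv2.cornerSubPix(im,cm.astype(np.float32).reshape(-1,1,2).copy(),(5,5),(-1,-1),(3,50,.01)).reshape(-1,2)
s0=w(a)
n,st,e=cv2.calcOpticalFlowPyrLK(a,b,s0.reshape(-1,1,2),None,winSize=(13,13),maxLevel=2);n=n.reshape(-1,2)
print("refined0",s0.round(1).tolist());print("move",(n-s0).round(1).tolist(),st.ravel(),e.ravel().round(1))
for t in(.0875,.05,.02,0): print("expected move tilt",t,(proj(p,cor(.5435,.061,.055,t))-cm).round(1).tolist())
v0=[.5435,.061,.055,.0875]
r=least_squares(lambda v:(proj(p,cor(*v))-cm-(n-s0)).ravel(),v0,x_scale=[.01,.01,.05,.03],loss="soft_l1");print("pose",r.x.round(4),r.fun.round(1))
E
python3 track.py
```

```text
model0 [[429.0, 166.0], [494.2, 214.4], [399.8, 259.6], [395.3, 306.0]]
refined0 [[427.20001220703125, 168.60000610351562], [493.0, 214.89999389648438], [401.0, 257.79998779296875], [393.70001220703125, 305.29998779296875]]
move [[3.0999999046325684, -1.0], [3.200000047683716, -3.299999952316284], [6.0, -8.600000381469727], [3.4000000953674316, -3.799999952316284]] [1 1 1 1] [11.8 13.4 20.5  8.1]
expected move tilt 0.0875 [[0.0, 0.0], [0.0, 0.0], [0.0, 0.0], [0.0, 0.0]]
expected move tilt 0.05 [[-0.3, 0.8], [-0.2, -1.7], [0.3, -4.3], [0.2, -2.2]]
expected move tilt 0.02 [[-0.5, 1.5], [-0.5, -3.0], [0.5, -7.7], [0.4, -4.0]]
expected move tilt 0 [[-0.7, 2.0], [-0.6, -3.9], [0.7, -9.9], [0.5, -5.3]]
pose [0.5439 0.0525 0.0554 0.0358] [-0.   0.9  0.2 -0.5 -1.2  1.   0.9 -1.1]
```

Emit:
{"method": "drive_tool", "body": {
  "rows": [
    [0,0,0,-0.003,0,0,0.2],
    [0,0,0,-0.003,0,0,0.2],
    [0,0,0,0,0,0,0.2]
  ]
}}

```text
time: 8.15
tool_pos: [0.5146, 0.2163, 0.0031]
tcp_rot: [-2.158, -2.281, -0.002]
wrist_force: [-0.9, 7.8, -3.1]
width: 0.483
grip_force: 60.9
```

```bash
python3 track.py | grep -E "^(move|pose)"
```

```text
move [[5.300000190734863, -1.899999976158142], [5.400000095367432, -4.900000095367432], [9.199999809265137, -9.899999618530273], [6.400000095367432, -5.400000095367432]] [1 1 1 1] [11.8 12.5 19.9  8.7]
pose [0.545  0.0463 0.0586 0.0365] [-0.1  0.7  0.3 -0.4 -1.3  0.8  0.9 -1. ]
```

The last 6 mm of push only slid the unit, about 15 mm in all so far, so I stop pushing. I'll release, back off and measure the tilt with a clear view.

Emit:
{"method": "drive_tool", "body": {
  "rows": [
    [0,0,0,0.0015,0,0,0.2],
    [0,0,0,0,0,0,0.8],
    [0,0,0,0,0,0,0.8],
    [0,0,0,0,0,0,0.8],
    [0,0,0,0,0,-0.03,0.8],
    [0,0,0,0,0,-0.04,0.8],
    [0,0,0,0,0,-0.04,0.8],
    [0,0,0,0.02,0,-0.03,0.8]
  ]
}}

```text
time: 8.87
tool_pos: [0.5148, 0.2345, 0.1465]
tcp_rot: [2.16, 2.279, 0.001]
wrist_force: [0.8, 0.4, 0.5]
width: 0.804
grip_force: 0.0
```

Emit:
{"method": "drive_tool", "body": {
  "rows": [
    [0,0,0,0.03,0,-0.02,0.8],
    [0,0,0,0.04,0,0,0.8],
    [0,0,0,0.04,0,0,0.8],
    [0,0,0,0.04,0,0,0.8],
    [0,0,0,0.02,0,0,0.8],
    [0,0,0,0,0,0,0.8]
  ]
}}

```text
time: 9.37
tool_pos: [0.5038, 0.4106, 0.1638]
tcp_rot: [-2.154, -2.286, -0.004]
wrist_force: [-0.2, -0.1, 0.4]
width: 0.795
grip_force: 0.0
```

```bash
python3 track.py
cat > chk2.py <<'E'
from fit import *
def mdl(v):
    T=R.from_rotvec(-v[4]*np.array([130,160,0])/206.2); return place([T.apply(b) for b in unit(v[3],False)],*v[:3])
P=[]
for c,n in(("scene",425),("side",350)):
    p=read_camera(c); cv2.imwrite(f"pics/{c}_{sys.argv[1]}.png",p["color"][:,:,::-1])
    for m in masks_of(p,"unit"):
        b=m["bbox"]; print(c,m["score"],b)
        if abs((b[0]+b[2])/2-n)<40 and b[3]<320: P.append((p,m["mask"].astype(float)));break
    for m in masks_of(p,"wedge_thick")[:2]: print(c,"wedge",m["score"],m["bbox"])
for t in (0,.02,.04,.0875):
    r=fit(P,lambda v:mdl([*v,t]),[.544,.05,.05,.05],[.01,.01,.05,.01]);print(t,r[0].round(4),round(r[1],4))
E
python3 chk2.py r4
```

```text
model0 [[429.0, 166.0], [494.2, 214.4], [399.8, 259.6], [395.3, 306.0]]
refined0 [[427.20001220703125, 168.60000610351562], [493.0, 214.89999389648438], [401.0, 257.79998779296875], [393.70001220703125, 305.29998779296875]]
move [[5.300000190734863, -1.7000000476837158], [5.0, -5.0], [8.300000190734863, -9.0], [-41.29999923706055, -26.200000762939453]] [1 1 1 1] [ 7.7  7.9 10.  30.8]
expected move tilt 0.0875 [[0.0, 0.0], [0.0, 0.0], [0.0, 0.0], [0.0, 0.0]]
expected move tilt 0.05 [[-0.3, 0.8], [-0.2, -1.7], [0.3, -4.3], [0.2, -2.2]]
expected move tilt 0.02 [[-0.5, 1.5], [-0.5, -3.0], [0.5, -7.7], [0.4, -4.0]]
expected move tilt 0 [[-0.7, 2.0], [-0.6, -3.9], [0.7, -9.9], [0.5, -5.3]]
pose [0.5483 0.0457 0.0412 0.0454] [ 0.3 -0.4 -0.2 -0.3 -2.8 -0.6 46.4 18.8]
scene 0.63 [344.0, 166.2, 519.4, 302.4]
scene wedge 0.93 [331.9, 272.9, 389.8, 308.8]
side 0.95 [294.0, 137.4, 404.8, 234.3]
side wedge 0.64 [390.0, 167.9, 404.5, 210.9]
side wedge 0.52 [330.2, 236.7, 354.9, 266.6]
0 [0.5441 0.0512 0.0643 0.0596] 0.2549
0.02 [0.5448 0.051  0.0616 0.0586] 0.2566
0.04 [0.5454 0.0503 0.0704 0.0576] 0.2606
0.0875 [0.5474 0.0485 0.0748 0.0552] 0.2729
```

Run:
```python
from fit import *
p=wristpic();print(proj(p,[[.512,.24,.031],[.512,.16,.014]]))
im=p["color"][:,:,::-1]
s=cv2.imread("pics/scene_r4.png")[150:330,320:530]; cv2.imwrite("pics/m4.png",np.hstack([cv2.resize(s,None,fx=2.2,fy=2.2,interpolation=cv2.INTER_CUBIC),cv2.resize(im,(528,396))])[:,:])
d=cv2.imread("pics/m4.png");cv2.imwrite("pics/m4.png",cv2.resize(d,(800,int(d.shape[0]*800/d.shape[1]))))
```

```text
[[309.68098319 407.57946222]
 [305.5588148  458.89103024]]
```

View pics/m4.png

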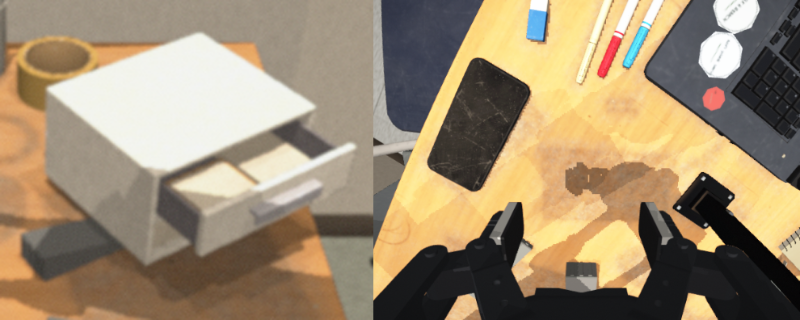

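The unit looks close to level and the wedge is well in. I'll measure how far it sticks out from above.

Emit:
{"method": "drive_tool", "body": {
  "rows": [
    [0,0,0,-0.04,0,0,1],
    [0,0,0,-0.04,0,0,1],
    [0,0,0,-0.04,0,0,1],
    [0,0,0,-0.03,0,0,1],
    [0,0,0,0,0,0,1],
    [0,0,0,0,0,0,1],
    [0,0,0,0,0,0,1]
  ]
}}

```text
time: 10.35
tool_pos: [0.513, 0.2562, 0.1637]
tcp_rot: [-2.16, -2.281, -0.002]
wrist_force: [-0.2, -0.3, -0.0]
width: 1.001
grip_force: 0.0
```

Run:
```python
from fit import *
s=status.read_state();p=wristpic();print(s["time"],s["tool_pos"])
np.save("pics/w5_T.npy",p["world_from_camera"])
im=p["color"][150:400,180:460,::-1];cv2.imwrite("pics/w5.png",cv2.resize(im,None,fx=2.4,fy=2.4,interpolation=cv2.INTER_CUBIC))
for m in masks_of(p,"wedge_thick"): print(m["score"],m["bbox"])
```

```text
10.35 [0.51295906 0.25616913 0.16365593]
0.96 [282.6, 245.5, 336.2, 342.6]
```

View pics/w5.png

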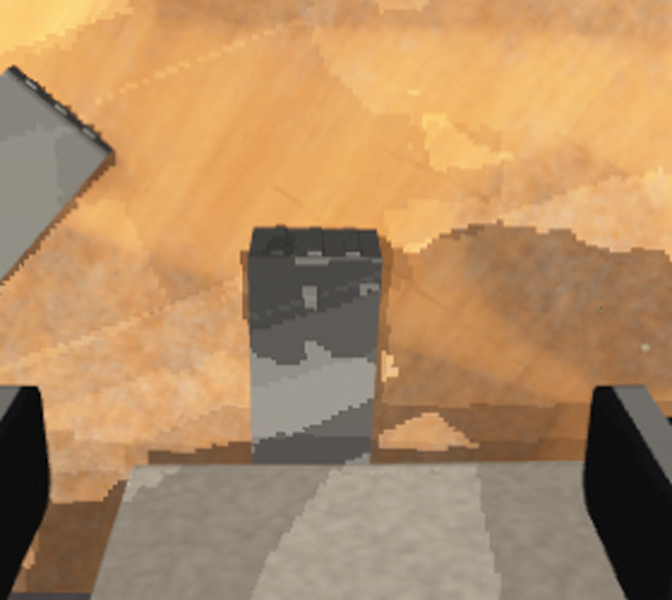

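Run:
```python
from fit import *
from scipy.optimize import least_squares
p=wristpic(); f=lambda c:[180+c[0]/2.4-.3,150+c[1]/2.4-.3]
uv=np.array([f(c) for c in[(248,257),(381,257),(252,464),(371,463),(252,229),(377,229)]])
def pts(v):
    e=v[3];h=.031-.2*e
    L=np.array([[-.07,-.021,.031],[-.07,.021,.031],[-.07+e,-.021,h],[-.07+e,.021,h],[-.07,-.021,0],[-.07,.021,0]])
    return proj(p,place([L],*v[:3])[0])
for idx in(range(12),range(8)):
    r=least_squares(lambda v:(pts(v)-uv).ravel()[list(idx)],[.512,.2,-1.514,.083]);print(r.x.round(4),r.fun.round(1))
x,y,a,e=r.x
L=np.array([[0,0,0.]]);
print("front corner of edge",onz(p,[f((133,465))],.014))
print("edge pts",onz(p,[f((252,464)),f((580,461))],.014))
```

```text
[ 0.5171  0.1623 -1.5255  0.0849] [-0.5  0.6  0.3  1.1  0.6 -0.4 -0.2  0.4  0.4 -1.1 -0.6 -0.7]
[ 0.517   0.163  -1.5258  0.0857] [-0.5 -0.2  0.3  0.3  0.6 -0.4 -0.2  0.4]
front corner of edge [[0.45348401 0.14298033 0.014     ]]
edge pts [[0.49627856 0.14604299 0.014     ]
 [0.61431236 0.15305163 0.014     ]]
```

The wedge shows about 85 mm outside the edge, against 83 mm when level, so it is level to roughly 0.006 rad. To make the jam certain I'll give the thick end a short, measured nudge with shut fingers.

Emit:
{"method": "drive_tool", "body": {
  "rows": [
    [0,0,0,0.02,0,0,0],
    [0,0,0,0,0,0.03,0],
    [0,0,0,0,0,0.03,0],
    [0,0,0,0,0,0.03,0],
    [0,0,0,0,0,0.03,0],
    [0,0,0,0,0,0.02,0],
    [0,0,0,0,0,0.011,0],
    [0,0,0,0,0,0,0]
  ]
}}

```text
time: 11.17
tool_pos: [0.5089, 0.2761, 0.0091]
tcp_rot: [-2.155, -2.282, 0.009]
wrist_force: [0.2, -0.3, 1.1]
width: -0.002
grip_force: 0.0
```

Emit:
{"method": "drive_tool", "body": {
  "rows": [
    [0,0,0,-0.007,0,0,0],
    [0,0,0,-0.007,0,0,0],
    [0,0,0,-0.007,0,0,0],
    [0,0,0,0,0,0,0],
    [0,0,0,0,0,0,0]
  ]
}}

```text
time: 11.58
tool_pos: [0.5137, 0.255, 0.0137]
tcp_rot: [2.16, 2.281, 0.003]
wrist_force: [-0.6, 0.1, -0.5]
width: 0.002
grip_force: 0.0
```

Emit:
{"method": "drive_tool", "body": {
  "rows": [
    [0,0,0,-0.003,0,0,0],
    [0,0,0,0,0,0,0],
    [0,0,0,0,0,0,0]
  ]
}}

```text
time: 11.83
tool_pos: [0.513, 0.2524, 0.0126]
tcp_rot: [2.159, 2.282, 0.001]
wrist_force: [0.4, -0.8, 0.3]
width: 0.002
grip_force: 0.0
```

Emit:
{"method": "drive_tool", "body": {
  "rows": [
    [0,0,0,-0.003,0,0,0],
    [0,0,0,0,0,0,0],
    [0,0,0,0,0,0,0]
  ]
}}

```text
time: 12.08
tool_pos: [0.5129, 0.2493, 0.0122]
tcp_rot: [-2.159, -2.282, 0.0]
wrist_force: [-0.2, -0.1, -0.0]
width: 0.001
grip_force: 0.0
```

Emit:
{"method": "drive_tool", "body": {
  "rows": [
    [0,0,0,-0.003,0,0,0],
    [0,0,0,0,0,0,0],
    [0,0,0,0,0,0,0]
  ]
}}

```text
time: 12.33
tool_pos: [0.5131, 0.2463, 0.0122]
tcp_rot: [-2.159, -2.282, 0.0]
wrist_force: [-0.2, -0.5, 0.5]
width: -0.002
grip_force: 0.0
```

Emit:
{"method": "drive_tool", "body": {
  "rows": [
    [0,0,0,-0.003,0,0,0],
    [0,0,0,0,0,0,0],
    [0,0,0,0,0,0,0]
  ]
}}

```text
time: 12.58
tool_pos: [0.5133, 0.2433, 0.0122]
tcp_rot: [-2.159, -2.282, 0.0]
wrist_force: [0.6, 0.1, -0.8]
width: 0.0
grip_force: 0.0
```

Emit:
{"method": "drive_tool", "body": {
  "rows": [
    [0,0,0,-0.002,0,0,0],
    [0,0,0,0,0,0,0],
    [0,0,0,0,0,0,0]
  ]
}}

```text
time: 12.83
tool_pos: [0.5135, 0.2418, 0.0124]
tcp_rot: [-2.159, -2.282, -0.001]
wrist_force: [0.9, 2.2, -0.0]
width: -0.001
grip_force: 1.2
```

Emit:
{"method": "drive_tool", "body": {
  "rows": [
    [0,0,0,-0.002,0,0,0],
    [0,0,0,0,0,0,0],
    [0,0,0,0,0,0,0]
  ]
}}

```text
time: 13.08
tool_pos: [0.5137, 0.2409, 0.0124]
tcp_rot: [-2.159, -2.281, -0.003]
wrist_force: [-0.7, 7.2, -1.5]
width: -0.003
grip_force: 3.3
```

Emit:
{"method": "drive_tool", "body": {
  "rows": [
    [0,0,0,-0.002,0,0,0],
    [0,0,0,0,0,0,0],
    [0,0,0,0,0,0,0]
  ]
}}

```text
time: 13.33
tool_pos: [0.5138, 0.2392, 0.0124]
tcp_rot: [-2.158, -2.281, -0.004]
wrist_force: [0.1, 7.9, -1.8]
width: -0.0
grip_force: 3.9
```

Emit:
{"method": "drive_tool", "body": {
  "rows": [
    [0,0,0,-0.002,0,0,0],
    [0,0,0,0,0,0,0],
    [0,0,0,0,0,0,0]
  ]
}}

```text
time: 13.58
tool_pos: [0.5138, 0.2373, 0.0124]
tcp_rot: [-2.158, -2.281, -0.004]
wrist_force: [-1.0, 8.6, -1.6]
width: 0.002
grip_force: 4.1
```

```bash
python3 track.py | grep -E "^(move|pose)"
```

```text
move [[6.699999809265137, -2.799999952316284], [7.199999809265137, -5.699999809265137], [10.399999618530273, -10.399999618530273], [7.400000095367432, -5.599999904632568]] [1 1 1 1] [11.2 12.6 16.  23.9]
pose [0.5457 0.0424 0.057  0.0421] [ 0.   0.7 -0.1 -0.2 -1.   0.8  1.3 -1.6]
```

Emit:
{"method": "drive_tool", "body": {
  "rows": [
    [0,0,0,0.006,0,0,0],
    [0,0,0,0.015,0,-0.01,0],
    [0,0,0,0,0,-0.04,0],
    [0,0,0,0,0,-0.04,0],
    [0,0,0,0,0,-0.04,1],
    [0,0,0,0,0,-0.02,1],
    [0,0,0,0,0,0,1],
    [0,0,0,0,0,0,1]
  ]
}}

```text
time: 14.3
tool_pos: [0.5141, 0.2576, 0.1653]
tcp_rot: [2.157, 2.281, 0.007]
wrist_force: [-1.1, 0.1, -1.5]
width: 0.564
grip_force: 0.0
```

Run:
```python
from fit import *
from scipy.optimize import least_squares
s=status.read_state();p=wristpic();print(s["time"],s["tool_pos"])
im=p["color"][150:400,180:460,::-1];cv2.imwrite("pics/w6.png",cv2.resize(im,None,fx=2.4,fy=2.4,interpolation=cv2.INTER_CUBIC))
for m in masks_of(p,"wedge_thick")[:1]:
    M=m["mask"]; print(m["score"],m["bbox"])
    def mod(v): # visible wedge frustum
        e=v[3];h=.031-.2*e
        L=np.array([[q,w,z] for w in(-.021,.021) for q,z in((-.07,0),(-.07,.031),(-.07+e,h))]);return place([L],*v[:3])
    r=fit([(p,M.astype(float))],mod,[.514,.16,-1.525,.084],[.005,.005,.03,.004]);print("mask",r[0].round(4),r[1])
q=read_camera("scene")
L=np.array([[85,-100,122],[-85,-100,122],[-85,100,122],[-85,100,14],[85,100,122]])/1000
uv=np.array([[432.5,168.6],[497.2,209.6],[405.5,244.5],[404.4,299],[346.4,201.7]])
def g(v,t): return (proj(q,place([R.from_rotvec(-t*np.array([130,160,0])/206.2).apply(L)],*v)[0])-uv).ravel()
for t in(0,.03,.06,.0875):
    r=least_squares(g,[.545,.046,.057],args=(t,));print(t,r.x.round(4),round(r.cost,2),r.fun.round(1))
```

```text
14.3 [0.51406114 0.2575764  0.16532448]
0.59 [277.5, 255.2, 335.8, 346.2]
mask [ 0.5171  0.1573 -1.5272  0.0862] 0.02104046763264722
0 [0.5423 0.0507 0.0671] 19.46 [-0.3 -1.8  1.5 -1.   1.9  3.8 -2.2  0.2 -1.  -2.9]
0.03 [0.5459 0.048  0.0667] 33.37 [-0.1 -3.8  1.4 -1.2  1.7  5.4 -2.4  0.3 -0.9 -3.2]
0.06 [0.5496 0.0453 0.0664] 53.27 [ 0.2 -5.7  1.4 -1.3  1.5  7.  -2.5  0.2 -0.8 -3.5]
0.0875 [0.5529 0.0428 0.0662] 76.3 [ 0.5 -7.4  1.4 -1.4  1.4  8.5 -2.6  0.2 -0.7 -3.7]
```

View pics/w6.png

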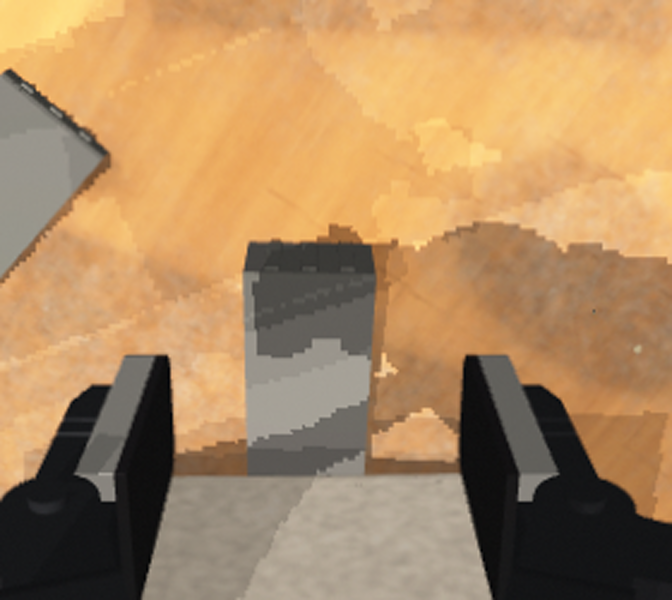

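The visible length is unchanged at about 85 mm, so the nudge slid the unit without pushing the wedge further in. The wedge is jammed and a level pose fits the corners best. Next I shut the drawer.

Emit:
{"method": "drive_tool", "body": {
  "rows": [
    [0,0,0,-0.0273,-0.0205,-0.0075,0],
    [0,0,0,-0.0273,-0.0205,-0.0075,0],
    [0,0,0,-0.0273,-0.0205,-0.0075,0],
    [0,0,0,-0.0273,-0.0205,-0.0075,0],
    [0,0,0,-0.0273,-0.0205,-0.0075,0],
    [0,0,0,-0.0273,-0.0205,-0.0075,0],
    [0,0,0,-0.0273,-0.0205,-0.0075,0],
    [0,0,0,-0.0273,-0.0205,-0.0075,0]
  ]
}}

```text
time: 15.12
tool_pos: [0.3587, 0.0282, 0.2205]
tcp_rot: [-2.156, -2.281, 0.005]
wrist_force: [0.6, -0.6, -0.1]
width: 0.003
grip_force: 0.0
```

Emit:
{"method": "drive_tool", "body": {
  "rows": [
    [5,0,0,0,0,0,0],
    [5,0,0,0,0,0,0],
    [5,0,0,0,0,0,0],
    [0,0,0,0,0,0,0],
    [0,0,0,0,0,0,0]
  ]
}}

```text
time: 15.53
tool_pos: [0.3605, 0.0291, 0.2202]
tcp_rot: [-2.024, -2.14, 0.286]
wrist_force: [-0.3, -1.0, 1.0]
width: -0.002
grip_force: 0.0
```

Run:
```python
from fit import *
s=status.read_state();print(s["time"],s["tool_pos"],R.from_rotvec(s["tcp_rot"]).as_matrix().round(3).tolist())
P=[]
for c,n in(("scene",427),("side",350)):
    p=read_camera(c)
    cv2.imwrite(f"pics/{c}7.png",p["color"][:,:,::-1])
    for m in masks_of(p,"drawer")[:2]: print(c,m["score"],m["bbox"])
    for m in masks_of(p,"unit"):
        b=m["bbox"]
        if abs((b[0]+b[2])/2-n)<40 and b[3]<320:
            r=fit([(p,m["mask"].astype(float))],lambda v:place(unit(v[3],False),*v[:3]),[.545,.045,.055,.055],[.01,.01,.05,.01]);print(r[0].round(4),r[1]);break
    print(proj(p,place([np.array([[-.154,0,.092]])],.545,.044,.055)[0]))
```

```text
15.5333 [0.3604813  0.02906869 0.22024144] [[-0.056, 0.963, -0.263], [0.998, 0.054, -0.015], [0.0, -0.263, -0.965]]
scene 0.73 [410.2, 216.9, 522.1, 291.9]
[0.5428 0.047  0.0528 0.0572] 0.030877401002134985
[[483.89988743 262.27154143]]
side 0.62 [364.4, 140.5, 401.4, 208.6]
[0.5453 0.0452 0.0627 0.059 ] 0.028907603177447228
[[397.46630649 172.85432329]]
```

Emit:
{"method": "drive_tool", "body": {
  "rows": [
    [0,0,0,0,0.007,0.026,0],
    [0,0,0,0,0.007,0.026,0],
    [0,0,0,0,0.007,0.026,0],
    [0,0,0,0,0.007,0.026,0],
    [0,0,0,0,0.007,0.026,0],
    [0,0,0,0,0,0,0],
    [0,0,0,0,0,0,0]
  ]
}}

```text
time: 16.42
tool_pos: [0.3596, 0.0292, 0.0872]
tcp_rot: [-2.024, -2.141, 0.285]
wrist_force: [1.0, -0.3, 0.2]
width: 0.004
grip_force: 0.0
```

Emit:
{"method": "drive_tool", "body": {
  "rows": [
    [0,0,0,0,0.0048,-0.0013,0],
    [0,0,0,0,0.0048,-0.0013,0],
    [0,0,0,0,0.0048,-0.0013,0],
    [0,0,0,0,0.0048,-0.0013,0],
    [0,0,0,0,0.0048,-0.0013,0],
    [0,0,0,0,0.0048,-0.0013,0],
    [0,0,0,0,0.0048,-0.0013,0],
    [0,0,0,0,0.0048,-0.0013,0]
  ]
}}

```text
time: 17.08
tool_pos: [0.4016, 0.0314, 0.0878]
tcp_rot: [-2.026, -2.142, 0.282]
wrist_force: [0.0, 0.1, 0.4]
width: -0.0
grip_force: 0.1
```

Emit:
{"method": "drive_tool", "body": {
  "rows": [
    [0,0,0,0,0.0039,-0.001,0],
    [0,0,0,0,0.0039,-0.001,0],
    [0,0,0,0,0.0039,-0.001,0],
    [0,0,0,0,0.0039,-0.001,0],
    [0,0,0,0,0.0039,-0.001,0],
    [0,0,0,0,0.001,0,0],
    [0,0,0,0,0,0,0]
  ]
}}

```text
time: 17.67
tool_pos: [0.4224, 0.0326, 0.0872]
tcp_rot: [-2.026, -2.142, 0.282]
wrist_force: [-0.5, 0.5, -0.4]
width: -0.001
grip_force: 0.0
```

Emit:
{"method": "drive_tool", "body": {
  "rows": [
    [0,0,0,0,0.002,-0.0005,0],
    [0,0,0,0,0.002,-0.0005,0],
    [0,0,0,0,0,0,0]
  ]
}}

```text
time: 17.92
tool_pos: [0.4264, 0.0328, 0.0872]
tcp_rot: [-2.026, -2.143, 0.282]
wrist_force: [0.2, -0.1, -0.9]
width: 0.003
grip_force: 0.0
```

Emit:
{"method": "drive_tool", "body": {
  "rows": [
    [0,0,0,0,0.002,-0.0005,0],
    [0,0,0,0,0,0,0]
  ]
}}

```text
time: 18.08
tool_pos: [0.4284, 0.0329, 0.0872]
tcp_rot: [-2.026, -2.142, 0.282]
wrist_force: [0.6, 1.0, 0.6]
width: 0.002
grip_force: 0.1
```

Emit:
{"method": "drive_tool", "body": {
  "rows": [
    [0,0,0,0,0.002,-0.0005,0],
    [0,0,0,0,0,0,0]
  ]
}}

```text
time: 18.25
tool_pos: [0.4294, 0.033, 0.0873]
tcp_rot: [-2.025, -2.141, 0.284]
wrist_force: [-3.9, -0.4, 4.2]
width: 0.001
grip_force: 2.3
```

The force rose right at the predicted shut position. I back away straight and check.

Emit:
{"method": "drive_tool", "body": {
  "rows": [
    [0,0,0,0,-0.01,0.0027,0],
    [0,0,0,0,-0.019,0.005,0],
    [0,0,0,0,-0.019,0.005,0],
    [0,0,0,0,-0.009,-0.034,0],
    [0,0,0,0,-0.009,-0.034,0],
    [0,0,0,0,-0.009,-0.034,0],
    [0,0,0,0,0,0,0],
    [0,0,0,0,0,0,0]
  ]
}}

```text
time: 18.92
tool_pos: [0.3828, 0.0304, 0.195]
tcp_rot: [-2.03, -2.147, 0.275]
wrist_force: [-0.6, 0.0, -0.5]
width: -0.001
grip_force: 0.0
```

Run:
```python
from fit import *
s=status.read_state();print(s["time"],s["tool_pos"])
I=[]
for c,n in(("scene",415),("side",345)):
    p=read_camera(c); I.append(p["color"][:,:,::-1])
    for m in masks_of(p,"unit"):
        b=m["bbox"]
        if abs((b[0]+b[2])/2-n)<40 and b[3]<320:
            for t in(0,.02):
                r=fit([(p,m["mask"].astype(float))],lambda v:place([R.from_rotvec(-t*np.array([130,160,0])/206.2).apply(q) for q in unit(v[3],False)],*v[:3]),[.545,.045,.055,.005],[.01,.01,.05,.01]);print(c,t,r[0].round(4),r[1])
            break
a=cv2.resize(I[0][150:330,310:540],(460,360),interpolation=cv2.INTER_CUBIC);b=cv2.resize(I[1][120:300,270:440],(340,360),interpolation=cv2.INTER_CUBIC)
cv2.imwrite("pics/end.png",np.hstack([a,b]))
```

```text
18.9167 [0.38281169 0.03035945 0.1950329 ]
side 0 [ 0.545   0.0468  0.0582 -0.001 ] 0.021587515464431384
side 0.02 [ 0.5459  0.0459  0.0591 -0.001 ] 0.027298821845056054
```

View pics/end.png

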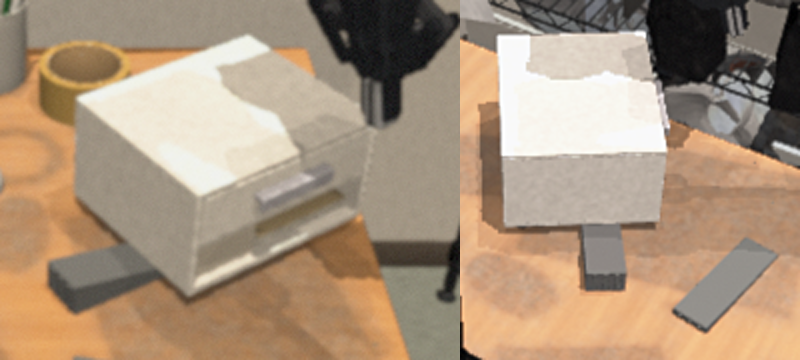

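The final pictures show the drawer flush at about (285,185), the unit level and the wedge jammed under its left side. The arm touches nothing, so I hand the job in.

```bash
python3 -c "
from workcell import workorder;print(workorder.finish_job())"
```

```text
the job is handed in; nothing more can be done
None
```

I handed the job in at about 19 s: the thick wedge is jammed under the unit's left side, the unit is level as far as the cameras can tell, and the drawer is shut; the unit slid about 15–19 mm (limit 30 mm), the arm kept clear of the tape, mouse and phone, and no verdict was returned.

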